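# Slide the flanged carving post into the keeper plate

## Robot

A 6-joint arm with a two-finger parallel gripper is mounted at the origin on the work surface. World frame = base frame: x ahead of the robot, y to its left, z up, the work surface at z = 0. Lengths are in m, angles in degrees, forces in N, time in s.
With the tool pointing down it reaches from about 0.35 to 0.875 m from the base axis. Payload 4.2 kg.
Tool frame: the origin (TCP) lies between the finger pads; the fingertips stand 17 mm ahead of it and the grasp point (between the pads) lies 2 mm behind it; z points along the fingers, y is the direction in which the jaws open and shut (so a half turn about z gives the same grasp; the last joint's range is limited). The gripper opens to 87 mm and grips with 3 to 60 N. Pads are 19 mm wide; open, the fingers measure 117 mm over their backs; the gripper's body (75 mm by 190 mm) begins 51 mm behind the grasp point.
Start: joints at [80.248, 22.042, 0.453, 0, -68.411, -14.817], TCP at [0.26, 0.568, 0.24] pointing down, gripper open.
Joint ranges: [-179.83, 179.83], [-69.29, 118.12], [-61.27, 80.66], [-181.25, 117.63], [-171.15, -9.14], [-177.46, 177.46]. Speed limits (degrees/s): [159.86, 159.86, 180, 180, 180, 180].

## Interface

Orientations are given as a 3x3 rotation matrix whose columns are the frame's x, y, z axes.
In Python, from station import r gives the robot as it stands.
- The arm moves only by the shell command python3 -m creep 'ROWS'. ROWS is JSON, a list of rows, each a list of 7 numbers: the opening, from 0 (shut) to 1 (fully open), then the shift along the tool's x, y, z scaled (see below), then the turn, a rotation vector about the tool's x, y, z scaled (see below). A call has 1 to 5 rows; each row is the pose to reach, as a shift and turn from the pose measured when the call began, along the tool's axes at that moment, turning the shorter way round; what a row does not reach only later rows make up. The controller multiplies each number of a shift by 300 mm and each number of a turn by 180 degrees. A row lasts 1/12 s, in which the tool goes at most 41.7 mm and 7.16 degrees, less where a joint would pass 70% of its speed; a pose out of reach is approached as far as the arm can. A call with a number of a shift or a turn outside -1 to 1 is refused whole. A call with a gripper value outside its range is refused whole. The fingers move at their own pace and stop on an object; the grip force is fixed at half the most. Time passes only in rows, so rows that repeat a pose let the fingers close. It gives the time, the measured TCP pose, the force and the opening at its end, in the units of the state.
- r.sense(): the state, without advancing time (a new reading comes with each control period).
- r.capture(name): name is "side" or "top" or "wrist"; returns the picture (480x640x3 uint8, blue, green, red); there is no depth.
- r.camera_model(name): a dict with "mtx" (3x3 intrinsics, pixels), "R" (3x3) and "t" (3): a world point X has camera coordinates R X + t; the wrist camera has in their place "mount" (4x4, takes a point from camera to tool coordinates, whose origin is the TCP and whose axes are the flange's). Camera axes: x right, y down, z forward; pixel columns grow to the right and rows downward; lengths in m; the calibration is good to about 2 mm. The wrist camera is an equidistant fisheye: a pixel r from the principal point sees the ray r / f radians off the axis. A picture is of the moment at which its call begins: read the wrist's pose just before it. camera_model takes no time and is no camera call.
- r.finish_job(): hands the job in, once; it reports no verdict.
Trained networks look in the newest picture that a camera, given by its name, has taken for a name from the list of things; names that differ only in an ending like _2 or _b are one class to them, and where a whole thing is asked for, a point or a joint stands for the part that bears it (a point fixed in the world has none). Each returns a list of dicts, best first, with "score" (0 to 1); they miss things now and then, are a little off and sometimes report something else, mostly with a low value. They report only what shows in the picture. A call takes as long as a camera call. They do not tell look-alikes from the thing itself.
- r.recognise(camera, target): "rect" ([left, top, right, bottom] as shares, 0 to 1, of the picture: columns of its width, rows of its height, round what is visible of it).
- r.outline_of(camera, target): "pixels" (480x640 bool, what is visible of it) and "rect" ([left, top, right, bottom] as shares, 0 to 1, of the picture: columns of its width, rows of its height, round what is visible of it).
The state is a dict: "time_s": time; "joints": joint angles; "joint_velocities": joint speeds; "effort": joint torques, N m; "tcp_pos": TCP position; "ee_rot": TCP orientation; "wrist_force": force on the tool from outside, world axes, zero at the start; "moment": the same for the moment, N m; "gripper_width": opening from 0.0 (shut) to 1.0 (fully open).
Only numpy, scipy, OpenCV 4.12 (cv2) and the standard library are available. Lean on these libraries where they do the work, as an engineer would, in place of code of your own. Each camera call takes 0.05 s, during which the arm holds its last target.

## Task

Three upright metal posts with a fruit stone on top stand on the carving bench. Take the one with the thin round flange at its foot and slide it sideways into the slotted steel keeper plate until its barrel is fully home at the slot's closed end, with the flange under the plate and the post standing upright on the bench. Leave the other two posts standing where they are.

Things in the scene. Friction and masses are not known exactly. Their poses are not given: they have to be found in the camera images.
- flanged_post_mid (a point): Post to load, loose aluminium, upright, 0.2-0.4 kg: round foot flange 72 mm across, 8 mm thick; barrel 28 mm in diameter from 8 to 82 mm height; brown fruit stone 25 mm across fixed on top, to 102 mm. Point: on its axis, 50 mm above its underside; z up. Grip the barrel about 65 mm above the underside so the fingertips clear the keeper; up to 11 mm off the bench it still passes under the plate.
- keeper_seat (a point): Fixed steel plate 100 x 120 mm on dark wood strips at both sides and back; underside 20, top 26 mm above the bench, bench is its floor. Point: at bench height, where the post's axis stands when its barrel touches the slot's end. x axis points into the slot (the way to slide), z up. Slot 48 mm wide, open edge at x=-46, closed end at x=+14 mm; 96 mm free width between side strips.
- straight_post_mid (a point): Another post, loose, to be left alone: straight aluminium cylinder 42 mm in diameter, 82 mm high, no flange, fruit stone on top to 102 mm. The point is on its axis 50 mm above its underside.
- block_post_mid (a point): Another post, loose, to be left alone: square aluminium foot 80 x 80 x 26 mm (too thick for the keeper) with a 28 mm barrel up to 82 mm and a fruit stone on top to 102 mm. The point is on its axis 50 mm above its underside.
Mind the look-alikes: they are no part of the job. What is shaped like the part that bears flanged_post_mid but blue is not meant.

How it is judged (in metres and radians):
At the end, for the whole second after the job is handed in: The flanged post stands upright (within 10 degrees) and still on the bench (within 6 mm of standing height), its flange under the keeper plate and its axis within 16 mm of the seat at the slot's closed end (horizontal distance between flanged_post_mid and keeper_seat below 0.016 m and height (world z) of flanged_post_mid between 0.044 and 0.056 m and angle between flanged_post_mid's own z axis and vertical below 0.17 rad and linear speed of flanged_post below 0.02 m/s); the robot touches nothing.
It fails at once if the straight post is moved more than 30 mm or knocked over (distance of straight_post_mid from where it was at the start of the episode above 0.03 m).
It fails at once if the square-footed post is moved more than 30 mm or knocked over (distance of block_post_mid from where it was at the start of the episode above 0.03 m).
It also fails if it takes over 43 s, if anything falls off the work surface, if the arm or the gripper's body presses on something with over 40 N, if the wrist force passes 120 N, or if a joint passes its speed limit or range.

## Working session

There is one attempt and no reset: what is moved stays moved. The work goes in short steps, Python scripts to look and compute and a shell command to move; the robot and the scene stay as the last step left them, time stands still between calls to the robot, and variables do not carry over. Pictures are saved under pics/ and viewed, and the job is handed in when it is done.

```bash
ls; mkdir -p pics; cat > h.py <<'E'
import numpy as np,cv2
from station import r
def ray(cam,u,v):
    m=r.camera_model(cam);K=np.array(m["mtx"]);R=np.array(m["R"]);t=np.array(m["t"])
    d=R.T@np.linalg.inv(K)@np.array([u,v,1.]);return -R.T@t,d
def at(cam,u,v,z):
    c,d=ray(cam,u,v);return c+d*(z-c[2])/d[2]
def proj(cam,X):
    m=r.camera_model(cam);p=np.array(m["mtx"])@(np.array(m["R"])@np.array(X)+np.array(m["t"]));return p[:2]/p[2]
E
python3 - <<'E'
from h import *
np.set_printoptions(precision=3,suppress=True)
s=r.sense();print(s)
for c in("top","side"):
    im=r.capture(c);cv2.imwrite(f"pics/{c}0.png",im)
    for n in("flanged_post_mid","keeper_seat","straight_post_mid","block_post_mid"):
        for d in r.outline_of(c,n)[:3]:
            b=d["rect"];ys,xs=np.nonzero(d["pixels"]);print(c,n,round(d["score"],2),np.round(np.array(b)*[640,480,640,480]),xs.mean(),ys.mean())
    print(np.array(r.camera_model(c)["R"]),r.camera_model(c)["t"])
E
```

```text
pics
{'time_s': 0.0, 'joints': array([ 80.248,  22.09 ,   0.379,  -0.029, -68.412, -14.817]), 'joint_velocities': array([-0.02 ,  0.028,  0.026,  0.051, -0.026, -0.013]), 'effort': array([ -0.   , -39.066,  18.74 ,   4.22 ,   0.011,  -0.   ]), 'tcp_pos': array([0.26 , 0.568, 0.238]), 'ee_rot': array([[ 0.909, -0.416, -0.001],
       [-0.416, -0.909, -0.002],
       [ 0.   ,  0.002, -1.   ]]), 'wrist_force': array([ 0.659,  0.447, -0.466]), 'moment': array([ 0.014,  0.053, -0.004]), 'gripper_width': 1.0016354445123654}
top flanged_post_mid 0.92 [336. 227. 373. 260.] 353.2406779661017 238.8870056497175
top flanged_post_mid 0.91 [287. 244. 322. 278.] 301.21264994547437 259.8211559432933
top flanged_post_mid 0.72 [276. 300. 312. 334.] 294.86581096849477 316.6242707117853
top keeper_seat 0.63 [424. 205. 496. 268.] 459.2475158084914 237.30758807588077
top straight_post_mid 0.73 [169. 236. 199. 263.] 184.55253623188406 249.08695652173913
[[-0.027 -0.999 -0.02 ]
 [-0.997  0.029 -0.072]
 [ 0.073  0.018 -0.997]] [0.087 0.518 0.957]
side flanged_post_mid 0.91 [284. 211. 325. 265.] 303.37285714285713 242.78
side flanged_post_mid 0.9 [253. 168. 292. 222.] 270.16961414790995 201.2395498392283
side flanged_post_mid 0.88 [340. 239. 380. 300.] 359.5245683930943 275.0106241699867
side keeper_seat 0.8 [396. 333. 500. 426.] 446.64257294429706 380.42285587975243
side straight_post_mid 0.77 [239. 130. 262. 179.] 250.05104408352668 153.60208816705335
side block_post_mid 0.65 [297. 140. 348. 202.] 323.2902863559798 177.2436833239753
[[ 0.828 -0.56   0.008]
 [-0.423 -0.635 -0.647]
 [ 0.367  0.532 -0.763]] [-0.369  0.285  0.774]
```

View pics/top0.png

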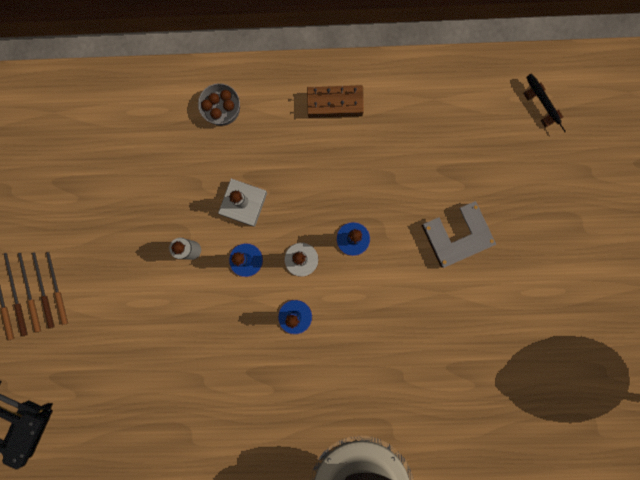

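View pics/side0.png

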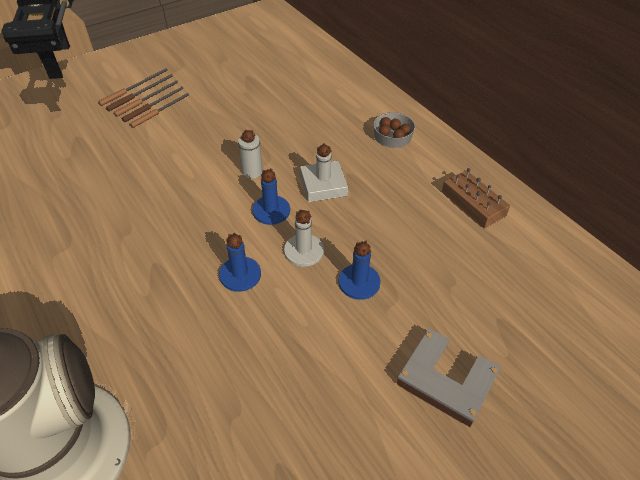

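Silver flanged post is at about (301,260) in the top view and (303,243) in the side view, with three blue look-alikes around it. The keeper is at (459,237) top, with its slot open towards the top of the image (world +x). Next I'll fit the known shapes to the outlines.

```bash
cat > fit.py <<'E'
from h import *
from scipy.optimize import minimize
def circ(x,y,z,rad,n=40):
    a=np.linspace(0,2*np.pi,n);return np.c_[x+rad*np.cos(a),y+rad*np.sin(a),np.full(n,z)]
def pp(cam,P):
    return np.array([proj(cam,p) for p in P])
S=8
def fill(m,q): cv2.fillPoly(m,[np.round(q*2**4).astype(np.int32)],1.,shift=4)
def soft(m): return cv2.GaussianBlur(m,(0,0),1.5)
def post(cam,x,y,z0=0):
    m=np.zeros((480,640),np.float32)
    for a,b,ra,rb in((0,.008,.036,.036),(.008,.082,.014,.014),(.082,.102,.0125,.0115)):
        q=np.r_[pp(cam,circ(x,y,z0+a,ra)),pp(cam,circ(x,y,z0+b,rb))].astype(np.float32)
        fill(m,cv2.convexHull(q)[:,0])
    return m
def keeper(cam,x,y,th):
    c,s=np.cos(th),np.sin(th)
    # plate 100 (x?) by 120 wide; slot from -.046 to +.014
    a=np.linspace(-np.pi/2,np.pi/2,15)
    o=np.array([[-.046,-.06],[-.046,-.024]]);
    arc=np.c_[-.010+.024*np.cos(a),.024*np.sin(a)]
    return c,s,o,arc
def plate(cam,x,y,th,z=.026,rnd=False):
    c,s=np.cos(th),np.sin(th);R=np.array([[c,-s],[s,c]])
    a=np.linspace(-np.pi/2,np.pi/2,15)
    end=np.c_[-.010+.024*np.cos(a),.024*np.sin(a)] if rnd else np.array([[.014,-.024],[.014,.024]])
    P=np.r_[[[-.046,-.06],[-.046,-.024]],end,[[-.046,.024],[-.046,.06],[.054,.06],[.054,-.06]]]
    W=P@R.T+[x,y];return np.c_[W,np.full(len(W),z)]
def best(f,x0,steps):
    sim=np.array([x0]+[np.array(x0)+np.eye(len(x0))[i]*steps[i] for i in range(len(x0))])
    return minimize(f,x0,method="Nelder-Mead",options=dict(initial_simplex=sim,xatol=1e-4,fatol=1e-4))
E
cat > run.py <<'E'
from fit import *
np.set_printoptions(precision=4,suppress=True)
def get(c,n,px):
    for d in r.outline_of(c,n):
        ys,xs=np.nonzero(d["pixels"])
        if np.hypot(xs.mean()-px[0],ys.mean()-px[1])<15:return d["pixels"].astype(np.float32)
M={}
for c in("top","side"):
    im=r.capture(c)
    M[c]=(get(c,"flanged_post_mid",dict(top=(301,260),side=(303,243))[c]),get(c,"keeper_seat",dict(top=(459,237),side=(447,380))[c]))
np.save("M.npy",M,allow_pickle=True)
x0=at("top",303,260,0)[:2]
for cs in(("top",),("side",),("top","side")):
    f=lambda p:sum(np.square(soft(post(c,*p))-soft(M[c][0])).sum()/M[c][0].sum() for c in cs)
    o=best(f,x0,[.01,.01]);print(cs,o.x,o.fun)
k0=at("top",459,237,.02)[:2]
print("k0",k0,[at("top",u,v,.026) for u,v in((424,222),(474,205),(442,264),(493,238))])
def km(c,p):
    m=np.zeros((480,640),np.float32)
    P=plate(c,*p);fill(m,pp(c,P))
    for i in(range(len(P))):   # sides of wood/plate, outer faces only
        j=(i+1)%len(P)
        if i in(1,2,3):continue
        Q=np.array([P[i],P[j],P[j]*[1,1,0],P[i]*[1,1,0]])
        if i in (0,4): Q[2:,2]=.02
        fill(m,pp(c,Q).astype(np.float32))
    return m
for cs in(("top",),("side",),("top","side")):
    f=lambda p:sum(np.square(soft(km(c,p))-soft(M[c][1])).sum()/M[c][1].sum() for c in cs)
    o=min((best(f,[k0[0],k0[1],t],[.01,.01,.2]) for t in(2.6,3.0,3.4,-2.5)),key=lambda o:o.fun);print(cs,o.x,o.fun)
p=o.x
for c in("top","side"):
    im=r.capture(c);big=cv2.resize(im,None,fx=4,fy=4,interpolation=cv2.INTER_CUBIC)
    cv2.polylines(big,[np.int32(pp(c,plate(c,*p))*4+2)],True,(0,255,0),1)
    u,v=np.int32(proj(c,[p[0],p[1],0])*4);cv2.circle(big,(u,v),4,(0,0,255),-1)
    u0,v0=np.int32(proj(c,[p[0],p[1],0]));cv2.imwrite(f"pics/k_{c}.png",big[v*1-200:v+200,u-300:u+300])
E
python3 run.py
```

```text
Traceback (most recent call last):
  File "run.py", line 15, in <module>
    o=best(f,x0,[.01,.01]);print(cs,o.x,o.fun)
  File "fit.py", line 31, in best
    return minimize(f,x0,method="Nelder-Mead",options=dict(initial_simplex=sim,xatol=1e-4,fatol=1e-4))
  File "run.py", line 14, in <lambda>
    f=lambda p:sum(np.square(soft(post(c,*p))-soft(M[c][0])).sum()/M[c][0].sum() for c in cs)
               ~~~^^^^^^^^^^^^^^^^^^^^^^^^^^^^^^^^^^^^^^^^^^^^^^^^^^^^^^^^^^^^^^^^^^^^^^^^^^^
  File "run.py", line 14, in <genexpr>
    f=lambda p:sum(np.square(soft(post(c,*p))-soft(M[c][0])).sum()/M[c][0].sum() for c in cs)
                                  ~~~~^^^^^^
  File "fit.py", line 13, in post
    q=np.r_[pp(cam,circ(x,y,z0+a,ra)),pp(cam,circ(x,y,z0+b,rb))].astype(np.float32)
                                      ~~^^^^^^^^^^^^^^^^^^^^^^^
  File "fit.py", line 6, in pp
    return np.array([proj(cam,p) for p in P])
                     ~~~~^^^^^^^
  File "h.py", line 9, in proj
    m=r.camera_model(cam);p=np.array(m["mtx"])@(np.array(m["R"])@np.array(X)+np.array(m["t"]));return p[:2]/p[2]
ValueError: time passes only in moves, steps and waits
```

```bash
python3 - <<'E'
s=open('h.py').read()
s=s.replace("from station import r\n","from station import r\nfrom functools import lru_cache\n@lru_cache\ndef cm(c): return r.camera_model(c)\n").replace("m=r.camera_model(cam)","m=cm(cam)")
open('h.py','w').write(s)
E
python3 run.py; python3 -c "
from station import r;print(r.sense()['time_s'])"
```

```text
('top',) [0.4796 0.1126] 0.005368878599256277
('side',) [0.4801 0.1123] 0.02213757298886776
('top', 'side') [0.4804 0.1129] 0.03156004846096039
k0 [ 0.5165 -0.2207] [array([ 0.5497, -0.1477,  0.026 ]), array([ 0.5824, -0.2536,  0.026 ]), array([ 0.4608, -0.1811,  0.026 ]), array([ 0.5119, -0.2894,  0.026 ])]
('top',) [ 0.5263 -0.2192  3.5342] 0.0031920033507049084
('side',) [ 0.5267 -0.2187 -2.7582] 0.002063183346763253
('top', 'side') [ 0.5265 -0.2191  3.529 ] 0.008172356523573399
1.2
```

View pics/k_top.png

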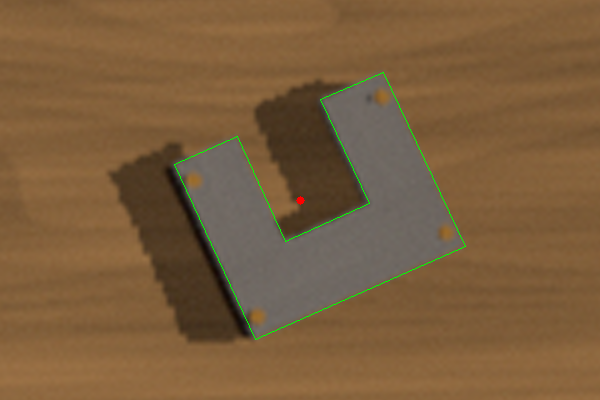

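```bash
cat > go.py <<'E'
import sys,json
from h import *
from scipy.spatial.transform import Rotation as Ro
# usage: go.py x y z yawdeg_of_tool_y(or 'k')
def show(x,y,z,yaw=None):
    s=r.sense();p=np.array(s["tcp_pos"]);R=np.array(s["ee_rot"])
    d=R.T@(np.array([x,y,z])-p)
    if yaw is not None:
        best=None
        for k in(0,180):
            a=np.radians(yaw+k);ty=np.array([np.cos(a),np.sin(a),0]);tz=np.array([0,0,-1.]);T=np.c_[np.cross(ty,tz),ty,tz]
            rv=Ro.from_matrix(R.T@T).as_rotvec()
            if best is None or np.linalg.norm(rv)<np.linalg.norm(best):best=rv
    else:best=np.zeros(3)
    print("t",round(s["time_s"],2),"pos",p.round(4),"yaw_y",np.degrees(np.arctan2(R[1,1],R[0,1])).round(1),"tilt",np.degrees(np.arccos(-R[2,2])).round(2),"J1,6",s["joints"][[0,5]].round(0),"w",round(s["gripper_width"],3),"F",s["wrist_force"].round(1))
    print("shift",(d/.3).round(4),"turn",(best/np.pi).round(4),"dist mm",(np.linalg.norm(d)*1e3).round(1),"deg",np.degrees(np.linalg.norm(best)).round(1))
a=[float(v) for v in sys.argv[1:]];show(*a)
E
python3 go.py .4803 .1127 .2 202.2; python3 go.py .4803 .1127 .2 112.2
```

```text
t 1.2 pos [0.2598 0.5684 0.2395] yaw_y -114.6 tilt 0.0 J1,6 [ 80. -15.] w 0.999 F [ 0.  -0.4  0.3]
shift [1.2999 1.076  0.1318] turn [ 0.     -0.      0.2402] dist mm 507.8 deg 43.2
t 1.2 pos [0.2598 0.5684 0.2395] yaw_y -114.6 tilt 0.0 J1,6 [ 80. -15.] w 0.999 F [ 0.  -0.4  0.3]
shift [1.2999 1.076  0.1318] turn [ 0.      0.     -0.2598] dist mm 507.8 deg 46.8
```

The fit agrees across both views. The seat is at (0.5265, -0.2191), slide heading 202.2°, and the post is at (0.480, 0.1127). Moving now.

```bash
python3 -m creep '[[1,0.1,0.083,0,0,0,0.035],[1,0.2,0.166,0,0,0,0.07],[1,0.3,0.25,0,0,0,0.105],[1,0.4,0.333,0,0,0,0.14],[1,0.5,0.415,0,0,0,0.175]]'; python3 go.py .4803 .1127 .2 202.2
```

```text
time_s: 1.62
tcp_pos: [0.3449, 0.3911, 0.2397]
ee_rot: [[0.554, -0.832, 0.0], [-0.832, -0.554, 0.0], [-0.0, -0.0, -1.0]]
wrist_force: [0.9, 0.4, -0.8]
gripper_width: 1.002
t 1.62 pos [0.3449 0.3911 0.2397] yaw_y -146.3 tilt 0.02 J1,6 [ 66. -33.] w 1.002 F [ 0.9  0.4 -0.8]
shift [1.0227 0.1387 0.1323] turn [-0.0001  0.      0.0637] dist mm 312.2 deg 11.5
```

```bash
python3 -m creep '[[1,0.13,0.018,0.01,0,0,0.02],[1,0.26,0.036,0.02,0,0,0.04],[1,0.39,0.053,0.04,0,0,0.064],[1,0.52,0.07,0.05,0,0,0.064],[1,0.65,0.09,0.07,0,0,0.064]]'; python3 go.py .4803 .1127 .2 202.2
```

```text
time_s: 2.03
tcp_pos: [0.4313, 0.2123, 0.2194]
ee_rot: [[0.377, -0.926, 0.002], [-0.926, -0.377, 0.001], [-0.001, -0.002, -1.0]]
wrist_force: [-0.5, 0.4, -0.7]
gripper_width: 1.002
t 2.03 pos [0.4313 0.2123 0.2194] yaw_y -157.8 tilt 0.14 J1,6 [ 46. -23.] w 1.002 F [-0.5  0.4 -0.7]
shift [ 0.3693 -0.0259  0.0644] turn [-0.0008  0.0002 -0.0002] dist mm 112.7 deg 0.1
```

```bash
python3 go.py .4803 .1127 .2 202.2
```

```text
t 2.03 pos [0.4313 0.2123 0.2194] yaw_y -157.8 tilt 0.14 J1,6 [ 46. -23.] w 1.002 F [-0.5  0.4 -0.7]
shift [ 0.3693 -0.0259  0.0644] turn [-0.0008  0.0002 -0.0002] dist mm 112.7 deg 0.1
```

```bash
python3 -m creep '[[1,0.12,-0.009,0.02,0,0,0],[1,0.24,-0.017,0.04,0,0,0],[1,0.369,-0.026,0.064,0,0,0],[1,0.369,-0.026,0.064,0,0,0],[1,0.369,-0.026,0.064,0,0,0]]'; python3 - <<'E'
from h import *
im=r.capture("wrist");cv2.imwrite("pics/w1.png",im);cv2.imwrite("pics/s1.png",r.capture("side"))
E
python3 go.py .4803 .1127 .063 202.2
```

```text
time_s: 2.45
tcp_pos: [0.4807, 0.1108, 0.1997]
ee_rot: [[0.373, -0.928, 0.001], [-0.928, -0.373, 0.001], [-0.0, -0.001, -1.0]]
wrist_force: [0.3, 0.4, -0.2]
gripper_width: 1.001
t 2.55 pos [0.4804 0.113  0.2003] yaw_y -157.8 tilt 0.17 J1,6 [ 32. -10.] w 1.001 F [-0.2  0.7 -0.8]
shift [0.0009 0.002  0.4577] turn [-0.0009  0.0002 -0.0002] dist mm 137.3 deg 0.2
```

View pics/w1.png

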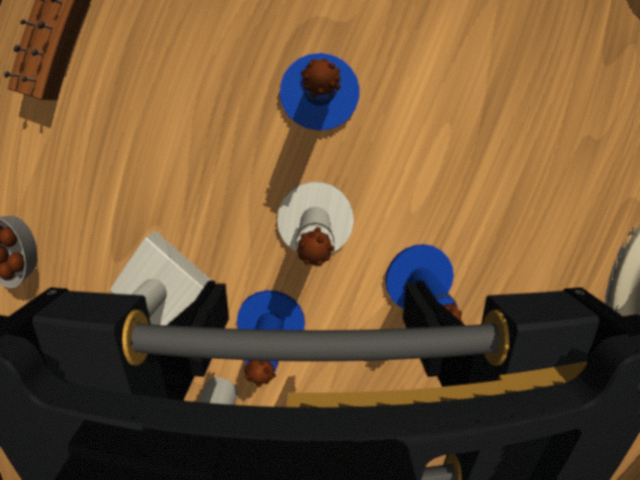

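The silver post at (315,215) is centred between the fingers at columns 210 and 420. I'll check it against the wrist calibration before descending.

```bash
python3 - <<'E'
from h import *
m=r.camera_model("wrist");K=np.array(m["mtx"]);T=np.linalg.inv(np.array(m["mount"]))
s=r.sense();R=np.array(s["ee_rot"]);p=np.array(s["tcp_pos"])
for X in([.4803,.1127,.092],[.4803,.1127,.008]):
    c=T@np.r_[R.T@(np.array(X)-p),1];th=np.arctan2(np.hypot(c[0],c[1]),c[2]);d=c[:2]/np.hypot(c[0],c[1])
    print(K[:2,2]+K[0,0]*th*d)
E
python3 -m creep '[[1,0.001,0.002,0.1,0,0,0],[1,0.001,0.002,0.2,0,0,0],[1,0.001,0.002,0.3,0,0,0],[1,0.001,0.002,0.4,0,0,0],[1,0.001,0.002,0.457,0,0,0]]'; python3 go.py .4803 .1127 .063 202.2
```

```text
[314.40286964 245.22297831]
[314.91646301 218.22193601]
time_s: 2.97
tcp_pos: [0.4787, 0.1137, 0.0609]
ee_rot: [[0.379, -0.925, -0.0], [-0.925, -0.379, 0.001], [-0.001, 0.0, -1.0]]
wrist_force: [-0.1, 0.1, -0.4]
gripper_width: 1.001
t 2.97 pos [0.4787 0.1137 0.0609] yaw_y -157.7 tilt 0.04 J1,6 [ 32. -10.] w 1.001 F [-0.1  0.1 -0.4]
shift [ 0.0051 -0.0038 -0.0069] turn [0.     0.0002 0.0006] dist mm 2.8 deg 0.1
```

```bash
python3 -m creep '[[0.5,0,0,-0.005,0,0,0],[0,0,0,-0.005,0,0,0],[0,0,0,-0.005,0,0,0],[0,0,0,-0.005,0,0,0],[0,0,0,-0.005,0,0,0]]';python3 -m creep '[[0,0,0,0,0,0,0],[0,0,0,0,0,0,0],[0,0,0,0,0,0,0],[0,0,0,0,0,0,0],[0,0,0,0,0,0,0]]'; python3 go.py .5932 -.1919 .2 
```

```text
time_s: 3.38
tcp_pos: [0.4795, 0.1145, 0.064]
ee_rot: [[0.38, -0.925, 0.003], [-0.925, -0.38, 0.002], [-0.001, -0.003, -1.0]]
wrist_force: [-1.4, 0.3, 1.2]
gripper_width: 0.702
time_s: 3.8
tcp_pos: [0.4796, 0.1145, 0.0641]
ee_rot: [[0.38, -0.925, 0.003], [-0.925, -0.38, 0.002], [-0.001, -0.004, -1.0]]
wrist_force: [2.3, 1.5, 0.9]
gripper_width: 0.327
t 3.8 pos [0.4796 0.1145 0.0641] yaw_y -157.7 tilt 0.22 J1,6 [ 32. -10.] w 0.327 F [2.3 1.5 0.9]
shift [ 1.088   0.036  -0.4545] turn [0. 0. 0.] dist mm 353.9 deg 0.0
```

```bash
python3 -m creep '[[0,0,0,-0.05,0,0,0],[0,0,0,-0.15,0,0,0],[0,0,0,-0.27,0,0,0],[0,0,0,-0.39,0,0,0],[0,0,0,-0.45,0,0,0]]'; python3 go.py .6283 -.1775 .2 202.2
```

```text
time_s: 4.22
tcp_pos: [0.4805, 0.1145, 0.2029]
ee_rot: [[0.38, -0.925, 0.008], [-0.925, -0.38, 0.005], [-0.001, -0.009, -1.0]]
wrist_force: [0.9, 0.7, -3.0]
gripper_width: 0.316
t 4.22 pos [0.4805 0.1145 0.2029] yaw_y -157.6 tilt 0.54 J1,6 [ 32. -10.] w 0.316 F [ 0.9  0.7 -3. ]
shift [ 1.0877 -0.0853  0.0093] turn [-0.003   0.0004  0.0009] dist mm 327.3 deg 0.6
```

Gripped and lifted, with about 3 N of load at the wrist. Carrying it over to the slot mouth.

```bash
python3 -m creep '[[0,0.12,-0.009,0,-0.003,0,0],[0,0.24,-0.018,0,-0.003,0,0],[0,0.36,-0.028,0,-0.003,0,0],[0,0.48,-0.038,0,-0.003,0,0],[0,0.6,-0.047,0,-0.003,0,0]]'; python3 go.py .6283 -.1775 .2 202.2
```

```text
time_s: 4.63
tcp_pos: [0.5618, -0.0481, 0.202]
ee_rot: [[0.38, -0.925, -0.002], [-0.925, -0.38, 0.001], [-0.002, 0.002, -1.0]]
wrist_force: [1.0, 0.4, -2.0]
gripper_width: 0.315
t 4.63 pos [ 0.5618 -0.0481  0.202 ] yaw_y -157.6 tilt 0.16 J1,6 [12. 11.] w 0.315 F [ 1.   0.4 -2. ]
shift [ 0.4834 -0.0409  0.0054] turn [0.0006 0.0007 0.0009] dist mm 145.5 deg 0.2
```

```bash
python3 -m creep '[[0,0.12,-0.01,0,0,0,0],[0,0.24,-0.02,0,0,0,0],[0,0.36,-0.03,0,0,0,0],[0,0.45,-0.04,0,0,0,0],[0,0.483,-0.041,0,0,0,0]]'; python3 -m creep '[[0,0,0,0,0,0,0],[0,0,0,0,0,0,0]]'; python3 - <<'E'
from h import *
for c in("side","top","wrist"): cv2.imwrite(f"pics/c_{c}.png",r.capture(c))
E
python3 go.py .6283 -.1775 .068 202.2
```

```text
time_s: 5.05
tcp_pos: [0.6289, -0.1808, 0.1995]
ee_rot: [[0.377, -0.926, -0.005], [-0.926, -0.377, 0.001], [-0.003, 0.004, -1.0]]
wrist_force: [-0.2, 0.1, -3.5]
gripper_width: 0.315
time_s: 5.22
tcp_pos: [0.6279, -0.1811, 0.1976]
ee_rot: [[0.375, -0.927, -0.008], [-0.927, -0.375, 0.002], [-0.005, 0.007, -1.0]]
wrist_force: [-0.5, 0.4, -2.8]
gripper_width: 0.313
t 5.37 pos [ 0.6283 -0.1796  0.1993] yaw_y -157.8 tilt 0.34 J1,6 [-2. 24.] w 0.311 F [ 0.5 -0.4 -3. ]
shift [-0.0047 -0.0047  0.4378] turn [0.0014 0.0012 0.0001] dist mm 131.4 deg 0.3
```

View pics/c_side.png

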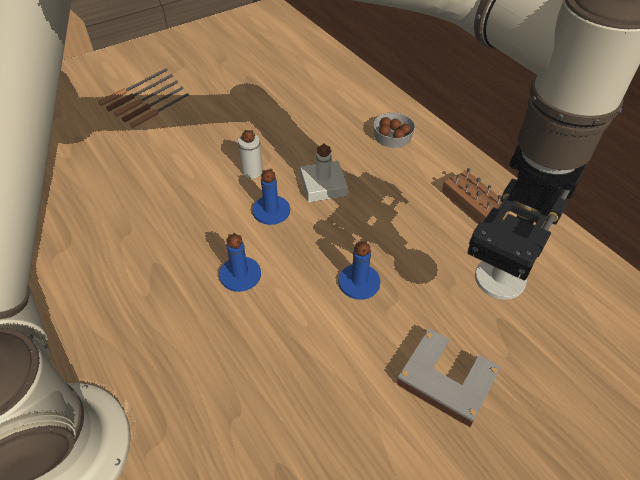

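View pics/c_wrist.png

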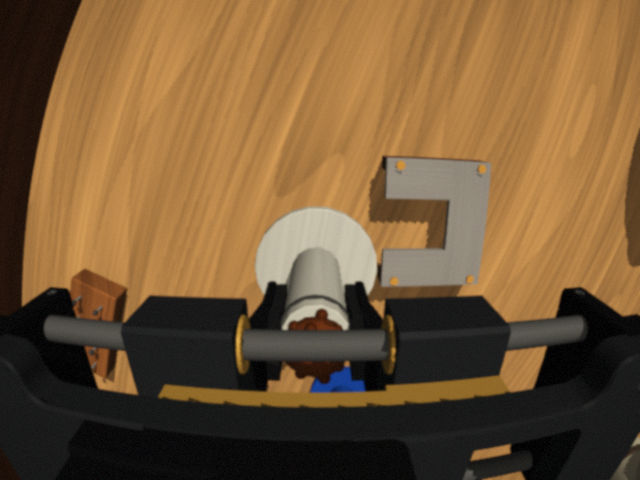

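The post hangs upright: in the wrist view the flange is centred at about (317,262) and the slot mouth is to its right at (385,225). I'll measure the in-hand offset, then lower it.

```bash
python3 - <<'E'
from h import *
m=r.camera_model("wrist");K=np.array(m["mtx"]);T=np.linalg.inv(np.array(m["mount"]))
for dx in(-.004,0,.004):
    P=[]
    for a in np.linspace(0,2*np.pi,60):
        c=T@np.r_[dx+.036*np.cos(a),.036*np.sin(a),.056,1];th=np.arctan2(np.hypot(c[0],c[1]),c[2]);d=c[:2]/np.hypot(c[0],c[1]);P.append(K[:2,2]+K[0,0]*th*d)
    P=np.array(P);print(dx,P.min(0),P.max(0))
E
python3 -m creep '[[0,-0.004,-0.005,0.1,0.001,0.001,0],[0,-0.004,-0.005,0.2,0.001,0.001,0],[0,-0.004,-0.005,0.3,0.001,0.001,0],[0,-0.004,-0.005,0.4,0.001,0.001,0],[0,-0.004,-0.005,0.43,0.001,0.001,0]]';python3 -m creep '[[0,0,0,0,0,0,0],[0,0,0,0,0,0,0]]'; python3 go.py .6283 -.1775 .068 202.2;python3 go.py .5265 -.2191 .068 202.2
```

```text
-0.004 [252.0944647  218.71744685] [374.57418431 332.00632506]
0 [251.70703884 211.66504685] [374.9469943  326.48210156]
0.004 [251.327532   204.55438351] [375.31248427 320.86186697]
time_s: 5.78
tcp_pos: [0.625, -0.1757, 0.0658]
ee_rot: [[0.379, -0.925, -0.01], [-0.926, -0.379, 0.002], [-0.006, 0.009, -1.0]]
wrist_force: [-1.8, -0.6, -3.9]
gripper_width: 0.312
time_s: 5.95
tcp_pos: [0.6251, -0.1748, 0.0664]
ee_rot: [[0.38, -0.925, -0.011], [-0.925, -0.38, 0.002], [-0.005, 0.009, -1.0]]
wrist_force: [-0.2, 0.2, -1.0]
gripper_width: 0.31
t 5.95 pos [ 0.6251 -0.1748  0.0664] yaw_y -157.7 tilt 0.61 J1,6 [-1. 24.] w 0.31 F [-0.2  0.2 -1. ]
shift [ 0.0122 -0.0064 -0.0055] turn [0.0029 0.0017 0.0008] dist mm 4.4 deg 0.6
t 5.95 pos [ 0.6251 -0.1748  0.0664] yaw_y -157.7 tilt 0.61 J1,6 [-1. 24.] w 0.31 F [-0.2  0.2 -1. ]
shift [ 0.0115  0.3601 -0.0021] turn [0.0029 0.0017 0.0008] dist mm 108.1 deg 0.6
```

```bash
python3 -m creep '[[0,0.004,0.03,-0.006,0.003,0.001,0],[0,0.004,0.07,-0.006,0.003,0.001,0],[0,0.004,0.12,-0.006,0.003,0.001,0],[0,0.004,0.17,-0.006,0.003,0.001,0],[0,0.004,0.2,-0.006,0.003,0.001,0]]';python3 - <<'E'
from h import *
for c in("side","top","wrist"): cv2.imwrite(f"pics/d_{c}.png",r.capture(c))
E
python3 go.py .5265 -.2191 .068 202.2
```

```text
time_s: 6.37
tcp_pos: [0.5691, -0.1994, 0.0711]
ee_rot: [[0.38, -0.925, 0.002], [-0.925, -0.38, 0.002], [-0.001, -0.003, -1.0]]
wrist_force: [-0.2, 0.2, -2.8]
gripper_width: 0.317
t 6.52 pos [ 0.5705 -0.1992  0.0705] yaw_y -157.7 tilt 0.18 J1,6 [-4. 26.] w 0.312 F [ 0.6 -0.8 -1.6]
shift [0.0056 0.1609 0.0079] turn [-0.001   0.0002  0.0007] dist mm 48.4 deg 0.2
```

View pics/d_wrist.png

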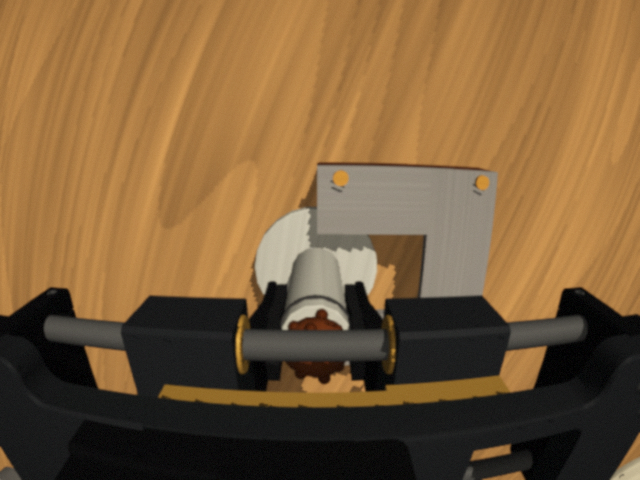

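View pics/d_side.png

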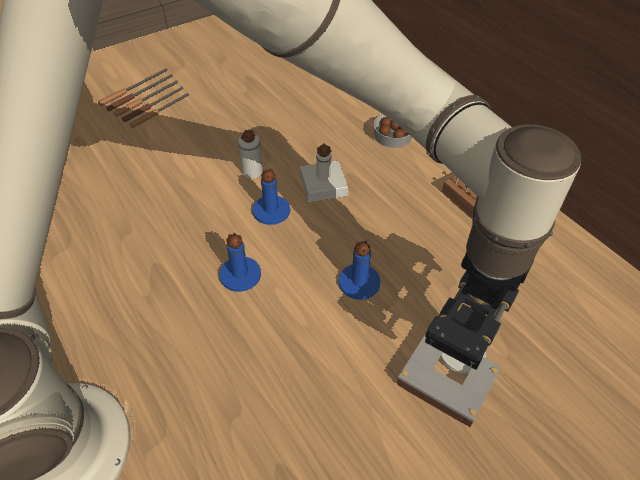

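The flange edge is already passing under the plate corner at (320,225) in the wrist view. Continuing the slide.

```bash
python3 -m creep '[[0,0.001,0.04,0.005,0,0,0],[0,0.001,0.08,0.005,0,0,0],[0,0.001,0.11,0.005,0,0,0],[0,0.001,0.13,0.005,0,0,0],[0,0.001,0.145,0.005,0,0,0]]';python3 go.py .5265 -.2191 .068 202.2
```

```text
time_s: 6.93
tcp_pos: [0.5294, -0.2164, 0.0689]
ee_rot: [[0.379, -0.925, 0.002], [-0.925, -0.379, 0.002], [-0.001, -0.003, -1.0]]
wrist_force: [0.4, -0.2, -2.4]
gripper_width: 0.313
t 6.93 pos [ 0.5294 -0.2164  0.0689] yaw_y -157.7 tilt 0.16 J1,6 [-6. 28.] w 0.313 F [ 0.4 -0.2 -2.4]
shift [0.0046 0.0124 0.0028] turn [-0.0009  0.0003  0.0005] dist mm 4.1 deg 0.2
```

```bash
python3 -m creep '[[0,0,0.005,0.002,0,0,0],[0,0,0.009,0.002,0,0,0],[0,0,0.012,0.002,0,0,0]]';python3 go.py .5265 -.2191 .064 202.2; python3 -m creep '[[0,0,0.004,0.002,0,0,0],[0,0,0.007,0.002,0,0,0],[0,0,0.007,0.002,0,0,0]]';python3 go.py .5265 -.2191 .064 202.2
```

```text
time_s: 7.18
tcp_pos: [0.5263, -0.2178, 0.0683]
ee_rot: [[0.379, -0.925, 0.003], [-0.925, -0.379, 0.002], [-0.001, -0.003, -1.0]]
wrist_force: [1.2, 0.3, -2.6]
gripper_width: 0.316
t 7.18 pos [ 0.5263 -0.2178  0.0683] yaw_y -157.7 tilt 0.18 J1,6 [-6. 29.] w 0.316 F [ 1.2  0.3 -2.6]
shift [0.0042 0.0012 0.0142] turn [-0.001   0.0002  0.0006] dist mm 4.5 deg 0.2
time_s: 7.43
tcp_pos: [0.5261, -0.2183, 0.0679]
ee_rot: [[0.38, -0.925, 0.006], [-0.925, -0.38, 0.002], [0.001, -0.007, -1.0]]
wrist_force: [3.3, 1.7, -2.8]
gripper_width: 0.311
t 7.43 pos [ 0.5261 -0.2183  0.0679] yaw_y -157.7 tilt 0.38 J1,6 [-6. 29.] w 0.311 F [ 3.3  1.7 -2.8]
shift [ 0.003  -0.0002  0.0132] turn [-0.0021 -0.0003  0.0007] dist mm 4.1 deg 0.4
```

The force along the slot rose and the motion stopped at the expected seat, so the barrel is home. I'll lower it to the bench.

```bash
python3 -m creep '[[0,0,-0.001,0.005,-0.002,0,0],[0,0,-0.001,0.01,-0.002,0,0],[0,0,-0.001,0.014,-0.002,0,0],[0,0,-0.001,0.014,-0.002,0,0]]';python3 go.py .5265 -.2191 .064 202.2
```

```text
time_s: 7.77
tcp_pos: [0.5265, -0.2183, 0.0641]
ee_rot: [[0.38, -0.925, 0.001], [-0.925, -0.38, -0.001], [0.001, -0.0, -1.0]]
wrist_force: [0.8, 0.7, 0.6]
gripper_width: 0.315
t 7.77 pos [ 0.5265 -0.2183  0.0641] yaw_y -157.7 tilt 0.08 J1,6 [-6. 28.] w 0.315 F [0.8 0.7 0.6]
shift [0.0025 0.0012 0.0002] turn [-0.0001 -0.0004  0.0008] dist mm 0.8 deg 0.2
```

```bash
python3 -m creep '[[0.45,0,0,0,0,0,0],[0.6,0,0,0,0,0,0],[0.8,0,0,0,0,0,0],[0.8,0,0,0,0,0,0],[0.8,0,0,0,0,0,0]]';python3 -m creep '[[0.8,0,0,-0.05,0,0,0],[0.8,0,0,-0.15,0,0,0],[0.8,0,0,-0.28,0,0,0],[0.8,0,0,-0.4,0,0,0],[0.8,0,0,-0.4,0,0,0]]'
python3 - <<'E'
from h import *
for c in("side","top","wrist"): cv2.imwrite(f"pics/e_{c}.png",r.capture(c))
E
python3 go.py .5265 -.2191 .19 202.2
```

```text
time_s: 8.18
tcp_pos: [0.5263, -0.2184, 0.064]
ee_rot: [[0.38, -0.925, 0.0], [-0.925, -0.38, -0.001], [0.001, 0.0, -1.0]]
wrist_force: [-0.5, -0.6, -0.5]
gripper_width: 0.608
time_s: 8.6
tcp_pos: [0.5306, -0.2197, 0.1924]
ee_rot: [[0.382, -0.924, 0.015], [-0.924, -0.382, -0.006], [0.011, -0.012, -1.0]]
wrist_force: [0.5, -0.6, 2.1]
gripper_width: 0.799
t 8.75 pos [ 0.5258 -0.2181  0.184 ] yaw_y -157.7 tilt 0.04 J1,6 [-6. 29.] w 0.799 F [ 0.3  0.9 -0.6]
shift [ 0.0041 -0.0008 -0.0199] turn [-0.0001 -0.0002  0.0006] dist mm 6.1 deg 0.1
```

View pics/e_wrist.png

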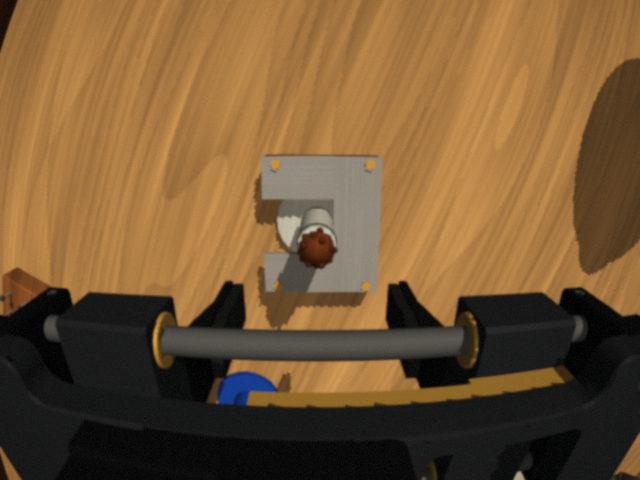

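View pics/e_side.png

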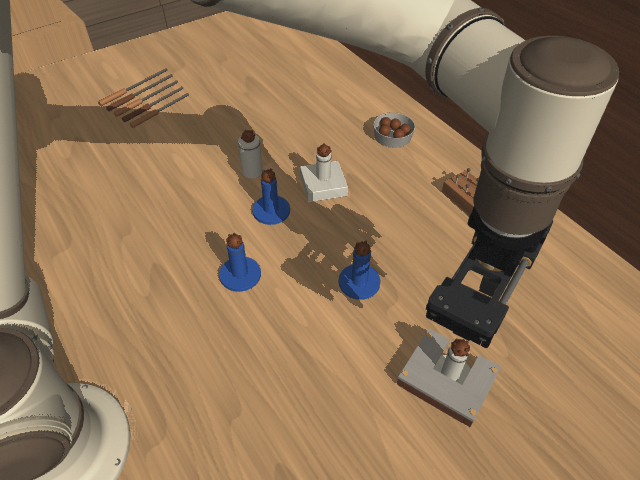

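The post stands upright in the slot: the barrel touches the closed end at column 333 in the wrist view, and the stone is at (318,249). I'll make one numeric check and then hand in.

```bash
python3 - <<'E'
from h import *
im=cv2.imread("pics/e_side.png");print("side pred stone",proj("side",[.5265,-.2191,.092]))
h=im[335:362,445:478].astype(int);mk=(h[...,2]>h[...,0]+25)&(h[...,2]<150)&(h[...,1]<75)
ys,xs=np.nonzero(mk);print("side stone",xs.mean()+445,ys.mean()+335,len(xs))
m=r.camera_model("wrist");K=np.array(m["mtx"]);T=np.linalg.inv(np.array(m["mount"]))
s=r.sense();R=np.array(s["ee_rot"]);p=np.array(s["tcp_pos"])
for X in([.5265,-.2191,.092],):
    c=T@np.r_[R.T@(np.array(X)-p),1];th=np.arctan2(np.hypot(c[0],c[1]),c[2]);d=c[:2]/np.hypot(c[0],c[1])
    print("wrist pred",K[:2,2]+K[0,0]*th*d)
print(s["wrist_force"],s["time_s"])
E
```

```text
side pred stone [459.32175526 346.75574596]
side stone 459.96086956521737 347.0782608695652 230
wrist pred [313.25985754 251.20389046]
[ 0.28066125  0.91857071 -0.58405392] 8.75
```

```bash
python3 -c "
from station import r;print(r.finish_job(), r.sense()['time_s'])"
```

```text
the job is handed in; nothing more can be done
the job is handed in; nothing more can be done
```

The silver flanged post is in the keeper, upright at the slot's closed end with its flange under the plate. I handed the job in at about 8.8 s. No verdict is reported.

- **What I did:** I gripped the barrel, lifted it over the other posts and lowered it in front of the slot mouth. I slid it in until the contact force reached about 4 N, with the tool within about 1 mm of the estimated seat. Then I set it on the bench, released it and raised the gripper clear.
- **Position check:** In the side view the stone sits within 1 px of where a seated post should show. The wrist view differs by about 5 px, a few millimetres, probably because the arm was still settling when that picture was taken; the limit is 16 mm.
- **Everything else:** The straight post, the square-footed post and the blue look-alikes look unmoved in the last side picture; I checked this by eye only. Wrist force read about 1 N after release.

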